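# Snap the test coupler onto the sloping terminal and keep the test contact closed

## Task

For the load test of an inverter, pick up the test coupler standing on the bench and press it squarely onto the slim sloping stud, the one with the spring collar, until it snaps over the stud's detent rollers. Push on until the spring collar is fully down and finish while holding it there: the test runs only while you keep gripping the coupler and pressing against the spring, so do not let go. Leave the terminal with the thick plain stud and the other things on the bench alone.

Things in the scene. Friction and masses are not known exactly. Their poses are not given: they have to be found in the camera images.
- coupler: the test coupler, loose, at the start upright on its open nose: steel tube 34 mm across up to 44 mm, black round flange 46 mm across from 44 to 50 mm, square black handle 28 x 28 mm from 50 to 100 mm (its top). Bore 18.4 mm across, 40 mm deep. 0.15 to 0.31 kg. Origin: centre of the mouth (underside); z along its axis to the handle; x, y square to the handle's flat sides
- flange (a point): point on the coupler's axis at the top of the flange, 50 mm from the mouth; the handle is gripped above it and the flange stops the fingertips from slipping when pressing
- terminal: the right terminal, fixed: a grey block, base 100 x 90 mm, with a square sloping top 70 x 80 mm that carries the slim stud and spring collar. Origin on the bench; at yaw 0 its slope faces the robot (its own -x)
- stud: the slim steel stud of the right terminal, 16 mm across, 48 mm long, the last 5 mm conical (9 mm at the end), tilted 0.5 rad from vertical to the terminal's own -x. Origin: on its axis at the sloping face, 62 mm above the bench; z outwards along the stud. The coupler goes over the tip, z along z: its mouth meets the rollers about 32 mm from the face and is past them (snapped) at 16 mm
- stud_tip (a point): outer end of the slim stud, 48 mm from the sloping face
- detents (a point): point on the stud's axis 27.2 mm from the face, between two spring detent rollers (14 mm across, 5 mm wide) that stick out 3.5 mm to the stud's own +y and -y. About 6 N pushes the coupler past them. Let go, the coupler stays snapped on, but the collar rises to about 4 mm down
- collar (a joint): travel of the spring collar (aluminium ring 38 mm across round the stud's foot, pressed by the coupler's nose) along the stud, m: 0 free (top 20 mm from the face), 0.010 fully down, a firm stop (top and coupler's mouth 10 mm from the face). Spring 3 N at 0, 9 N at 0.010
- other_terminal: the wrong terminal, fixed, a like grey block with the same slope, but its stud is thick and plain (28 mm across, 40 mm long, no collar, too thick for the coupler). Origin on the bench; at yaw 0 the slope faces the robot
- board: bystander, loose: inverter circuit board 110 x 160 mm with finned heat sinks, 35 mm tall; origin underside centre
- phone: bystander, loose: black phone 150 x 72 x 9 mm; origin underside centre
- tape: bystander, loose: yellow roll of tape 90 mm across, 18 mm tall; origin underside centre
- screwdriver: bystander, loose: screwdriver lying on the bench, red handle; origin near its middle, x along it to the tip
- lens: bystander, loose: black magnifying glass lying flat, ring 82 mm across, 10 mm tall; origin at the ring's centre, handle to its -x
- clamp: bystander, loose: steel clamp pliers lying flat, 165 mm long, 16 mm tall; origin underside
- meter: bystander, loose: orange multimeter 190 x 100 x 40 mm lying on its back; origin underside centre
There are look-alikes about, which are no part of the job. What is shaped like the terminal but purple is not meant.

How it is judged (in metres and radians):
On the way, in this order (a step that is already met when the one before it is completed fails the run):
1. the coupler is gripped and lifted clear of the bench (height (world z) of coupler above 0.04 m and contact force between coupler and the fingers above 1 N), for 0.2 s.
2. the coupler is pushed squarely over the stud past the detent rollers (z of coupler in the frame of stud below 0.0165 m and distance between coupler and stud below 0.018 m and angle between the z axis of coupler and the z axis of stud, either way round below 0.12 rad), for 0.1 s.
At the end, for the whole second after the job is handed in: the coupler sits on the slim stud past the rollers, its mouth within 13.5 mm of the sloping face, within 3 mm of the stud's axis and square to it within 0.09 rad, the spring collar pressed at least 7 of its 10 mm, the coupler still and held by the fingers (over 3 N) all the time (z of coupler in the frame of stud below 0.0135 m and x of coupler in the frame of stud between -0.003 and 0.003 m and y of coupler in the frame of stud between -0.003 and 0.003 m and angle between the z axis of coupler and the z axis of stud, either way round below 0.09 rad and value of joint collar above 0.007 m and contact force between coupler and the fingers above 3 N and linear speed of coupler below 0.02 m/s); the arm keeps its last pose, push and grip.
It fails at once if the coupler is pushed on the thick terminal (contact force between coupler and other_terminal above 5 N).
It fails at once if a bystander is shifted by more than 30 mm (distance of any of board, phone, tape, screwdriver, lens, clamp, meter from where it was at the start of the episode above 0.03 m).
It also fails if it takes over 35 s, if anything falls off the work surface, if the arm or the gripper's body presses on something with over 40 N, if the wrist force passes 120 N, or if a joint passes its speed limit or range.

## Robot

A 7-joint arm with a two-finger parallel gripper is mounted at the origin on the work surface. World frame = base frame: x ahead of the robot, y to its left, z up, the work surface at z = 0. Lengths are in m, angles in degrees, forces in N, time in s.
With the tool pointing down it reaches from about 0.425 to 0.875 m from the base axis. Payload 4.7 kg.
Tool frame: the origin (TCP) lies between the finger pads; the fingertips stand env.tip_reach ahead of it and the grasp point (between the pads) lies 2 mm behind it (env.tip_reach is the distance from the TCP to the fingertips, in m); z points along the fingers, y is the line along which they close (so a half turn about z gives the same grasp; the last joint's range is limited). The gripper opens to 87 mm and grips with 3 to 60 N. Pads are 19 mm wide; open, the fingers measure 117 mm over their backs; the gripper's body (75 mm by 190 mm) begins 51 mm behind the grasp point.
Start: joints at [66.583, 18.392, -4.016, 83.108, 1.295, 78.541, -3.26], TCP at [0.267, -0.593, 0.24] pointing down, gripper open.
Joint ranges: [-163.93, 163.93], [-17.29, 119.83], [-79.2, 71.16], [3.27, 140.29], [-89.18, 269.18], [5.43, 117.66], [-154.24, 154.24]. Speed limits (degrees/s): [147.25, 147.25, 180, 180, 180, 180, 180].

## Interface

Orientations are given as [roll, pitch, yaw] about the fixed x, y, z axes, in that order (R = Rz(yaw) Ry(pitch) Rx(roll)).
In Python, from cell import env, read_camera gives the robot as it stands. The module is installed in compiled form; this text tells all that it offers.
- The arm moves only by the tool handwheel, called after "Emit:" by a JSON object that holds its "fn" and its "kwargs", one argument or row to a line. Schema: {"type":"object","properties":{"segments":{"type":"array","items":{"type":"array","prefixItems":[{"type":"array","items":{"type":"number"},"minItems":3,"maxItems":3},{"type":"number"},{"type":"number"}],"minItems":3,"maxItems":3},"minItems":1,"maxItems":8},"grip_n":{"type":"number"},"only":{"type":"string"},"quiet":{"type":"boolean"},"lines":{"type":"string"}},"required":["segments"],"additionalProperties":false}. segments is a list of rows, 1 to 8 of them, each written [[dx, dy, dz], turn, opening]: dx, dy, dz in m, then a turn about the tool's z in degrees, then the finger opening in m; each row is the pose to reach, as a shift and turn from the pose commanded when the call began, along the tool's axes at that moment; what a row does not reach only later rows make up. A row lasts 1/12 s, in which the tool goes at most 0.0417 m and 7.16 degrees, less where a joint would pass 70% of its speed; a pose out of reach is approached as far as the arm can. The fingers move at their own pace and stop on an object; grip_n is the grip in N (left out, the last holds). Time passes only in rows, so rows that do not move let the fingers close. The tool returns the time, the measured TCP pose, the force, the opening and the grip force at its end. only (a regular expression) keeps the lines of the reply that match it, lines (a string "A,B") keeps lines A to B, and quiet returns only ok. Input that does not fit is refused with a message, and nothing moves.
- env.get_obs(): the state, without advancing time (a new reading comes with each control period).
- read_camera(name): name is "scene" or "top" or "wrist"; returns a dict with "color" (420x560x3 uint8, blue, green, red), "fx", "fy", "cx", "cy" (pixels), "world_from_camera" (4x4, takes a point from camera to world coordinates). Camera axes: x right, y down, z forward; pixel columns grow to the right and rows downward; lengths in m; the calibration is good to about 2 mm. A picture is of the moment at which its call begins. There is no depth.
- env.sign_off(): hands the job in; it is judged then, once.
The state is a dict: "time_s": time; "qpos": joint angles; "joint_velocities": joint speeds; "effort": joint torques, N m; "tool_pos": TCP position; "tool_rot": TCP orientation; "force": force on the tool from outside, world axes, zero at the start; "wrist_torque": the same for the moment, N m; "grip_width": finger opening in m; "grasp_force": force on a finger pad.
Only numpy, scipy, OpenCV 4.12 (cv2) and the standard library are available. Lean on these libraries where they do the work, as an engineer would, in place of code of your own. Each camera call takes 0.05 s, during which the arm holds its last target. There are 200 camera calls.

## Working session

There is one attempt and no reset: what is moved stays moved. The work goes in short steps, Python scripts to look and compute and a tool call to move; the robot and the scene stay as the last step left them, time stands still between calls to the robot, and variables do not carry over. Pictures are saved under pics/ and viewed, at most 10 in all, crops included, and the job is handed in when it is done.

```bash
mkdir -p pics; python3 - <<'E'
from cell import env, read_camera
import cv2,numpy as np
for n in("scene","top"):
    c=read_camera(n);cv2.imwrite(f"pics/{n}0.png",c["color"]);print(n,c["fx"],c["cx"],c["cy"],np.round(c["world_from_camera"],4).tolist())
print(env.get_obs(),env.tip_reach)
E
```

```text
scene 423.8359326636237 288.6457191245668 212.79822379857708 [[-0.5723, 0.4851, -0.6612, 1.2201], [0.8198, 0.3572, -0.4476, 0.5139], [0.019, -0.7982, -0.6021, 0.7721], [0.0, 0.0, 0.0, 1.0]]
top 448.9630154314045 286.81320757598616 203.50384908829483 [[0.004, -0.9829, 0.184, 0.2842], [-1.0, -0.0029, 0.0059, 0.0024], [-0.0052, -0.1841, -0.9829, 1.2552], [0.0, 0.0, 0.0, 1.0]]
{'time_s': 0.1, 'qpos': array([66.58434387, 18.43445911, -4.01475051, 83.16788385,  1.29510336,
       78.54188963, -3.26064344]), 'joint_velocities': array([-0.07076165, -0.09601374, -0.00779204, -0.15358825,  0.14671887,
       -0.05533375,  0.0718597 ]), 'effort': array([ 1.05798488e-03, -4.92571378e+01, -4.05037813e-01, -3.13397241e+01,
       -6.41825167e-02,  3.95281019e-02,  7.98700898e-05]), 'tool_pos': array([ 0.26644739, -0.59236163,  0.23857502]), 'tool_rot': array([-1.79901003e+02,  5.87288391e-03,  2.42238912e+01]), 'force': array([-0.30670991,  0.76405764, -1.03605714]), 'wrist_torque': array([ 0.00713739,  0.05271755, -0.02062624]), 'grasp_force': 0.0, 'grip_width': 0.0870358323240419} 0.017
```

View pics/scene0.png

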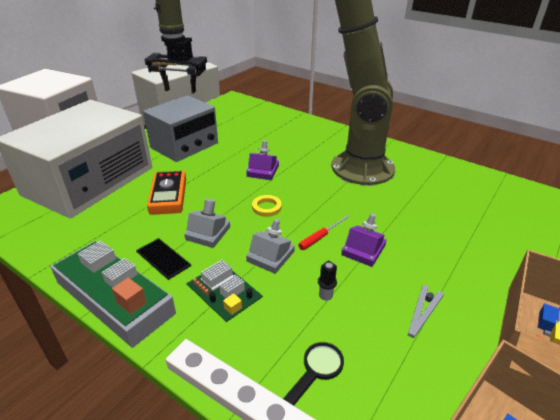

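View pics/top0.png

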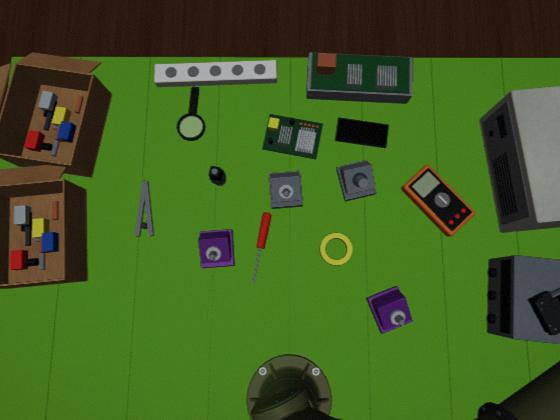

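Candidates for the coupler: only the dark cylinder at scene (328,280) / top (217,176). Candidates for the stud: grey terminal at scene (270,245) / top (286,190), which has a slim stud with a collar. The others are the grey terminal at scene (208,222) / top (357,180), which has a thick plain stud, and the purple ones at scene (364,240) and (263,162). I choose the first, and check it in one crop.

```bash
python3 - <<'E'
import cv2,numpy as np
s=cv2.imread("pics/scene0.png");t=cv2.imread("pics/top0.png")
f=lambda im,x,y:cv2.resize(im[y:y+60,x:x+80],(400,300),interpolation=cv2.INTER_CUBIC)
cv2.imwrite("pics/crop1.png",np.vstack([np.hstack([f(s,230,212),f(s,288,250)]),np.hstack([f(t,246,158),f(t,177,146)])]))
E
```

```text
(no output)
```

View pics/crop1.png

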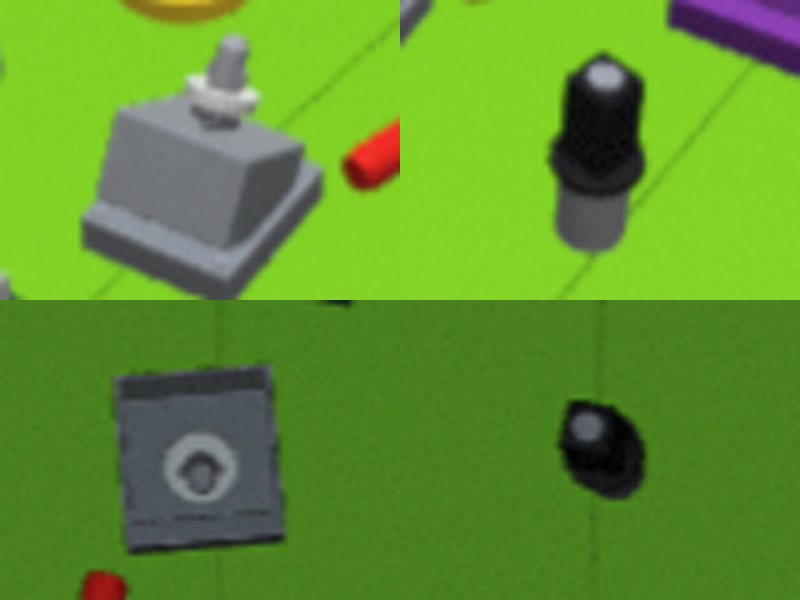

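The crop confirms it. Top left and bottom left show the grey terminal with the slim stud and white collar: tip at scene (276.8,220.4) / top (286.6,195.4). On the right is the coupler, with a light spot on its handle top at scene (328.8,265) / top (214,171.6).

```bash
cat > h.py <<'E'
import numpy as np,cv2
from cell import env,read_camera
from scipy.spatial.transform import Rotation as R
def ray(c,uv):
    W=c["world_from_camera"];d=W[:3,:3]@[(uv[0]-c["cx"])/c["fx"],(uv[1]-c["cy"])/c["fy"],1];return W[:3,3],d/np.linalg.norm(d)
def plane(c,uv,z):
    o,d=ray(c,uv);return o+d*(z-o[2])/d[2]
def tri(*cu):
    A=0;b=0;L=[]
    for c,u in cu:
        o,d=ray(c,u);P=np.eye(3)-np.outer(d,d);A=A+P;b=b+P@o;L.append((P,o))
    x=np.linalg.solve(A,b);return x,[round(float(np.linalg.norm(P@(x-o)))*1e3,1) for P,o in L]
def proj(c,p):
    W=c["world_from_camera"];q=W[:3,:3].T@(np.asarray(p)-W[:3,3]);return np.array([c["cx"]+c["fx"]*q[0]/q[2],c["cy"]+c["fy"]*q[1]/q[2]])
def tool(): 
    o=env.get_obs();return np.array(o["tool_pos"]),R.from_euler("xyz",o["tool_rot"],degrees=True)
E
python3 - <<'E'
from h import *
np.set_printoptions(precision=4,suppress=True)
s,t=read_camera("scene"),read_camera("top")
for n,a,b in(("spot",(328.8,265),(214,171.6)),("tip",(276.8,220.4),(286.6,195.6)),("collar",(274.4,231),(286,191.2))):
    print(n,*tri((s,a),(t,b)))
b=[plane(t,(246+x/5,158+(y-300)/5),.012)for x,y in((114,376),(270,366),(284,540),(130,552))]
print(np.array(b))
# coupler: base
p=plane(s,(288+192/5,250+225/5),.02);print(p)
c=read_camera("wrist");print(c["fx"],np.round(c["world_from_camera"],3).tolist())
p,r=tool();print(r.inv().as_matrix()@(c["world_from_camera"][:3,3]-p), r.inv().as_matrix()@c["world_from_camera"][:3,:3])
E
```

```text
spot [0.5873 0.2014 0.0989] [1.9, 1.9]
tip [0.5232 0.0082 0.0975] [2.0, 2.0]
collar [0.5394 0.011  0.0744] [0.9, 0.9]
[[ 0.6048  0.0615  0.012 ]
 [ 0.6109 -0.0275  0.012 ]
 [ 0.51   -0.0352  0.012 ]
 [ 0.5028  0.0514  0.012 ]]
[0.6045 0.2098 0.02  ]
301.421221158974 [[0.411, -0.879, -0.24, 0.333], [-0.912, -0.397, -0.106, -0.565], [-0.002, 0.263, -0.965, 0.384], [0.0, 0.0, 0.0, 1.0]]
[ 0.0718  0.0018 -0.1449] [[ 0.0007 -0.9649 -0.2625]
 [ 1.      0.001  -0.0009]
 [ 0.0011 -0.2625  0.9649]]
```

Measurements agree with the sizes given: the coupler spot is at z 0.099 (0.100 expected), the base edges are 89 and 101 mm, and the yaw is about 4.5°. The tool can't be tilted by rows, so the coupler will have to be swivelled in the grip by tipping it on the bench. First I look down from above the terminal.

Emit:
{"fn": "handwheel", "kwargs": {
  "segments": [
    [[0.488,-0.442,-0.02],20,0.087],
    [[0.488,-0.442,-0.02],20,0.087],
    [[0.488,-0.442,-0.02],20,0.087],
    [[0.488,-0.442,-0.02],20,0.087],
    [[0.488,-0.442,-0.02],20,0.087],
    [[0.488,-0.442,-0.02],20,0.087],
    [[0.488,-0.442,-0.02],20,0.087],
    [[0.488,-0.442,-0.02],20,0.087]
  ]
}}

```text
time_s: 0.92
tool_pos: [0.4005, -0.2855, 0.2499]
tool_rot: [180.0, -0.0, 4.2]
force: [0.9, -1.6, 0.3]
grip_width: 0.087
grasp_force: 0.0
```

Emit:
{"fn": "handwheel", "kwargs": {
  "segments": [
    [[0.151,-0.285,-0.01],0,0.087],
    [[0.151,-0.285,-0.01],0,0.087],
    [[0.151,-0.285,-0.01],0,0.087],
    [[0.151,-0.285,-0.01],0,0.087],
    [[0.151,-0.285,-0.01],0,0.087],
    [[0.151,-0.285,-0.01],0,0.087],
    [[0.151,-0.285,-0.01],0,0.087],
    [[0.151,-0.285,-0.01],0,0.087]
  ]
}}

```text
time_s: 1.58
tool_pos: [0.5304, 0.012, 0.2602]
tool_rot: [-179.9, -0.1, 4.4]
force: [-0.1, -0.1, 0.5]
grip_width: 0.0869
grasp_force: 0.0
```

Emit:
{"fn": "handwheel", "kwargs": {
  "segments": [
    [[0,0,0],0,0.087],
    [[0,0,0],0,0.087]
  ]
}}

```text
time_s: 1.75
tool_pos: [0.5299, 0.0102, 0.2596]
tool_rot: [-180.0, 0.0, 4.5]
force: [-0.1, -0.8, -0.6]
grip_width: 0.0867
grasp_force: 0.0
```

```bash
python3 - <<'E'
from h import *
print(tool()[0])
c=read_camera("wrist");cv2.imwrite("pics/w1.png",c["color"]);np.save("w1.npy",c,allow_pickle=True)
E
```

```text
[0.52987254 0.01024371 0.25959715]
```

View pics/w1.png

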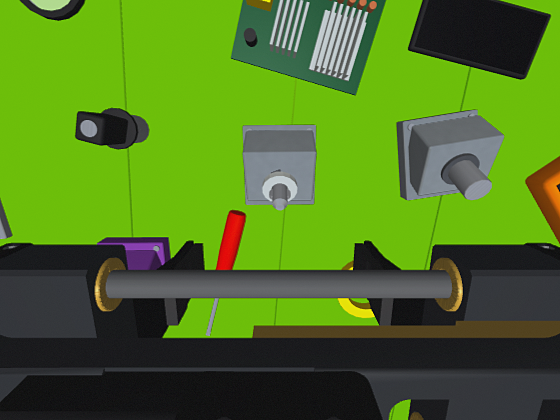

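The wrist view shows the target terminal around (280,165) with its stud tip near (280,205), the coupler spot at (89,128) and the thick stud at (465,180). I zoom in for accurate pixels.

```bash
python3 - <<'E'
import cv2,numpy as np
s=cv2.imread("pics/w1.png")
f=lambda x,y:cv2.resize(s[y:y+100,x:x+80],(400,500),interpolation=cv2.INTER_CUBIC)
cv2.imwrite("pics/crop2.png",np.hstack([f(240,115),f(70,90)]))
E
```

```text
(no output)
```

View pics/crop2.png

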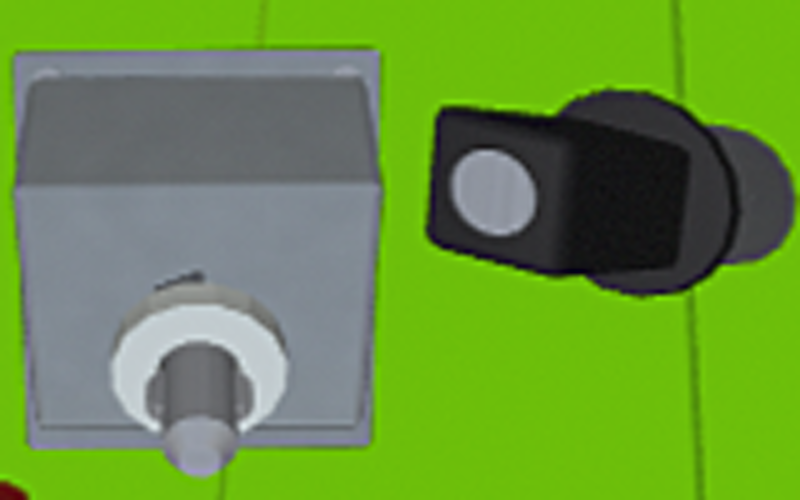

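```bash
python3 - <<'E'
from h import *
np.set_printoptions(precision=4,suppress=True)
c=np.load("w1.npy",allow_pickle=True).item();s,t=read_camera("scene"),read_camera("top")
A=lambda x,y:(240+x/5,115+y/5)
B=lambda x,y:(70+(x-400)/5,90+y/5)
for z in(.0,.012):
    b=np.array([plane(c,A(*q),z)for q in((13,50),(379,50),(371,447),(28,447))]);print(z,b.tolist(),b.mean(0),[np.linalg.norm(b[i]-b[i-1]) for i in range(4)])
print("tip",plane(c,A(204,460),.1041),tri((c,A(204,460)),(s,(276.8,220.4)),(t,(286.6,195.6))))
ck=.062+.02*np.cos(.5);print("collar top",plane(c,A(199,367),ck))
print("spot",plane(c,B(494,193),.1),tri((c,B(494,193)),(s,(328.8,265)),(t,(214,171.6))))
h=np.array([plane(c,B(*q),.1)for q in((438,106),(430,238),(572,118))]);print(h,h[1]-h[0],h[2]-h[0])
print("base edge tube right",plane(c,B(795,205),0),plane(c,B(735,262),.0))
E
```

```text
0.0 [[0.6053533773937995, 0.06107595878227285, 0.0], [0.6128359640529293, -0.033018175153282, 0.0], [0.5079390543426913, -0.042599213940483986, 0.0], [0.5004023418374843, 0.05186248388658575, 0.0]] [0.5566 0.0093 0.    ] [np.float64(0.10535467708647955), np.float64(0.09439118149590842), np.float64(0.10533355576927847), np.float64(0.0947618825887222)]
0.012 [[0.6052617886456095, 0.05968657568394695, 0.01200000000000001], [0.6125225083388978, -0.03161756316691322, 0.01200000000000001], [0.5107359079566745, -0.04091451356300604, 0.01200000000000001], [0.5034226673084771, 0.050746290503673255, 0.01200000000000001]] [0.558  0.0095 0.012 ] [np.float64(0.10223079444973424), np.float64(0.09159237862268703), np.float64(0.10221029940293608), np.float64(0.09195208801831864)]
tip [0.5267 0.0059 0.1041] (array([0.5237, 0.0073, 0.0969]), [2.0, 1.2, 3.0])
collar top [0.5414 0.0081 0.0796]
spot [0.5893 0.1987 0.1   ] (array([0.588 , 0.201 , 0.0982]), [1.6, 1.5, 2.6])
[[0.6047 0.2081 0.1   ]
 [0.5797 0.212  0.1   ]
 [0.6046 0.1826 0.1   ]] [-0.025   0.0039  0.    ] [-0.0002 -0.0255  0.    ]
base edge tube right [0.5883 0.1817 0.    ] [0.5725 0.1979 0.    ]
```

The stud origin comes out at about (0.550, 0.008, 0.062) with yaw 4.9°. The coupler is at (0.589, 0.199), with its handle yaw between −9° and 0°. Next I move above the coupler.

Emit:
{"fn": "handwheel", "kwargs": {
  "segments": [
    [[0.074,-0.184,0.1],7,0.087],
    [[0.074,-0.184,0.1],7,0.087],
    [[0.074,-0.184,0.1],7,0.087],
    [[0.074,-0.184,0.1],7,0.087],
    [[0.074,-0.184,0.1],7,0.087],
    [[0.074,-0.184,0.1],7,0.087],
    [[0.074,-0.184,0.1],7,0.087],
    [[0.074,-0.184,0.1],7,0.087]
  ]
}}

```text
time_s: 2.57
tool_pos: [0.5896, 0.1959, 0.1586]
tool_rot: [179.9, 0.1, -2.8]
force: [0.1, -0.9, 0.3]
grip_width: 0.0867
grasp_force: 0.0
```

```bash
python3 - <<'E'
from h import *
c=read_camera("wrist");cv2.imwrite("pics/w2.png",c["color"]);np.save("w2.npy",c,allow_pickle=True);print(proj(c,(.589,.199,.1)))
E
```

```text
[271.80036559 236.59597582]
```

View pics/w2.png

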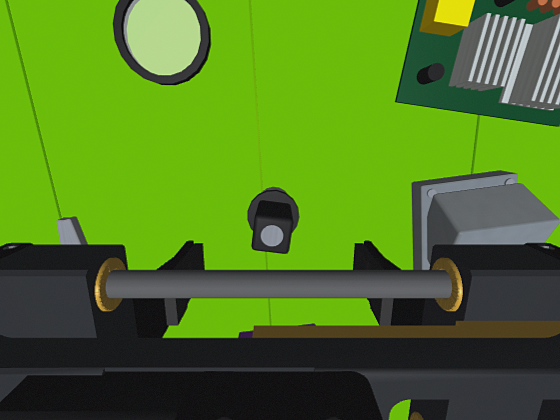

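The spot is at (272,236), as predicted. The handle is turned another 6° clockwise or so. I go down and grip.

Emit:
{"fn": "handwheel", "kwargs": {
  "segments": [
    [[-0.001,-0.003,0.04],6,0.087],
    [[-0.001,-0.003,0.085],6,0.087],
    [[-0.001,-0.003,0.085],6,0.087],
    [[-0.001,-0.003,0.085],6,0.087]
  ]
}}

```text
time_s: 2.95
tool_pos: [0.588, 0.1963, 0.0732]
tool_rot: [179.8, 0.2, -8.9]
force: [-0.6, 0.2, 0.6]
grip_width: 0.0872
grasp_force: 0.0
```

Emit:
{"fn": "handwheel", "kwargs": {
  "segments": [
    [[0,0,0],0,0],
    [[0,0,0],0,0],
    [[0,0,0],0,0],
    [[0,0,0],0,0],
    [[0,0,0],0,0],
    [[0,0,0],0,0],
    [[0,0,0],0,0],
    [[0,0,0],0,0]
  ],
  "grip_n": 5
}}

```text
time_s: 3.62
tool_pos: [0.5891, 0.1999, 0.0747]
tool_rot: [180.0, -0.0, -8.8]
force: [-0.3, -0.2, 0.7]
grip_width: 0.0418
grasp_force: 0.0
```

Emit:
{"fn": "handwheel", "kwargs": {
  "segments": [
    [[0,0,0],0,0],
    [[0,0,0],0,0],
    [[0,0,0],0,0],
    [[0,0,0],0,0],
    [[0,0,0],0,0],
    [[0,0,0],0,0]
  ]
}}

```text
time_s: 4.12
tool_pos: [0.589, 0.1999, 0.0746]
tool_rot: [180.0, 0.0, -8.8]
force: [-0.4, -0.0, -0.1]
grip_width: 0.0282
grasp_force: 5.0
```

Emit:
{"fn": "handwheel", "kwargs": {
  "segments": [
    [[-0.005,0,0],0,0],
    [[-0.01,0,0],0,0],
    [[-0.015,0,0],0,0],
    [[-0.02,0,0],0,0],
    [[-0.025,0,0],0,0],
    [[-0.03,0,0.001],0,0],
    [[-0.035,0,0.002],0,0],
    [[-0.039,0,0.003],0,0]
  ],
  "grip_n": 3
}}

```text
time_s: 4.78
tool_pos: [0.5497, 0.2059, 0.0715]
tool_rot: [180.0, 0.0, -8.8]
force: [-0.5, 1.0, 1.0]
grip_width: 0.0279
grasp_force: 3.0
```

```bash
python3 - <<'E'
from h import *
print(env.get_obs()["wrist_torque"])
s=read_camera("scene");w=read_camera("wrist")
a=cv2.resize(s["color"][220:320,270:370],(400,400),interpolation=cv2.INTER_CUBIC);b=cv2.resize(w["color"][160:300,200:340],(400,400),interpolation=cv2.INTER_CUBIC)
cv2.imwrite("pics/t1.png",np.hstack([a,b]))
E
```

```text
[-0.13894822 -0.03128648 -0.01040902]
```

View pics/t1.png

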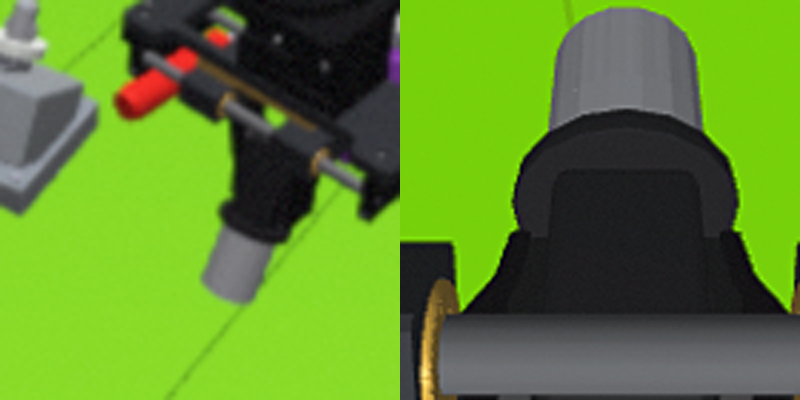

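The coupler has tilted in the grip, with its nose away from the robot. Tube rim far edge at wrist (278.8,162.8), flange lower rim at (278.8,197.8). From these I solve for tilt and grip height.

```bash
python3 - <<'E'
from h import *
from scipy.optimize import least_squares
w=read_camera("wrist");p,r=tool();X=r.apply([1,0,0]);Z=np.array([0,0,1.])
G=p+.002*Z;print(G)
def f(v):
    th,h=v;a=-np.sin(th)*X+np.cos(th)*Z;b=np.cos(th)*X+np.sin(th)*Z
    M=G-h*a
    return [proj(w,M+.017*b)[1]-162.8,proj(w,M+.044*a+.023*b)[1]-197.8]
s=least_squares(f,[.5,.0766]);th,h=s.x;print(th,h,s.fun)
a=-np.sin(th)*X+np.cos(th)*Z;b=np.cos(th)*X+np.sin(th)*Z;print("near rim z",(G-h*a-.017*b)[2])
E
```

```text
[0.54950422 0.20591276 0.07335132]
0.47718027638110044 0.07875036846122081 [1.13686838e-13 1.13686838e-13]
near rim z -0.004439607909848589
```

Tilt is about 0.48–0.5 rad and grip height about 77 mm. Now I firm up the grip and lift.

Emit:
{"fn": "handwheel", "kwargs": {
  "segments": [
    [[0,0,0],0,0],
    [[0,0,0],0,0],
    [[0,0,0],0,0],
    [[0,0,-0.02],0,0],
    [[0,0,-0.06],0,0],
    [[0,0,-0.1],0,0],
    [[0,0,-0.13],0,0],
    [[0,0,-0.13],0,0]
  ],
  "grip_n": 40
}}

```text
time_s: 5.6
tool_pos: [0.5543, 0.2078, 0.2089]
tool_rot: [-179.7, -0.6, -8.8]
force: [0.3, 0.8, -2.0]
grip_width: 0.0275
grasp_force: 40.0
```

Emit:
{"fn": "handwheel", "kwargs": {
  "segments": [
    [[-0.034,0.211,0.005],-13.7,0],
    [[-0.034,0.211,0.005],-13.7,0],
    [[-0.034,0.211,0.005],-13.7,0],
    [[-0.034,0.211,0.005],-13.7,0],
    [[-0.034,0.211,0.005],-13.7,0],
    [[-0.034,0.211,0.005],-13.7,0],
    [[-0.034,0.211,0.005],-13.7,0],
    [[-0.034,0.211,0.005],-13.7,0]
  ]
}}

```text
time_s: 6.27
tool_pos: [0.4845, 0.0014, 0.1962]
tool_rot: [180.0, 0.0, 4.8]
force: [0.2, 1.1, -1.6]
grip_width: 0.0274
grasp_force: 40.0
```

Emit:
{"fn": "handwheel", "kwargs": {
  "segments": [
    [[0,0,0],0,0],
    [[0,0,0],0,0]
  ]
}}

```text
time_s: 6.43
tool_pos: [0.4851, 0.0042, 0.1965]
tool_rot: [-180.0, -0.0, 5.1]
force: [0.6, 0.4, -1.5]
grip_width: 0.0274
grasp_force: 40.0
```

```bash
python3 - <<'E'
from h import *
s=read_camera("scene");t=read_camera("top");w=read_camera("wrist")
np.save("c3.npy",[s,t,w],allow_pickle=True)
a=cv2.resize(s["color"][180:280,220:320],(400,400),interpolation=cv2.INTER_CUBIC);b=cv2.resize(w["color"][140:280,210:350],(400,400),interpolation=cv2.INTER_CUBIC)
cv2.imwrite("pics/t2.png",np.hstack([a,b]))
E
```

```text
(no output)
```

View pics/t2.png

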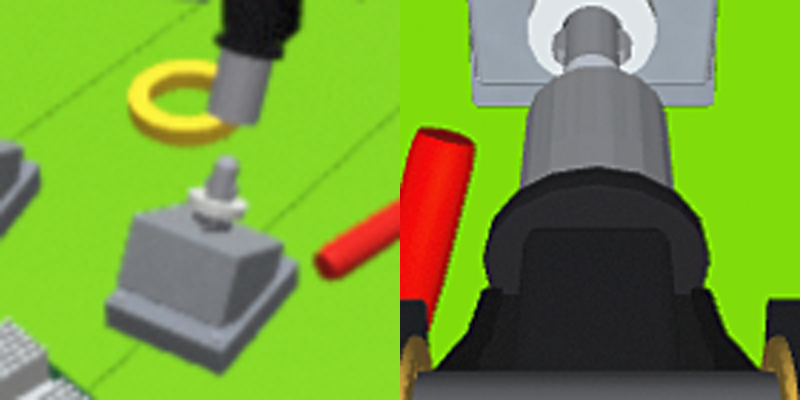

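Stud and tube line up closely in the wrist view: tube column about 597, stud about 592 in the crop. I compare the predicted and seen pixels of the stud and the coupler.

```bash
python3 - <<'E'
from h import *
np.set_printoptions(precision=1,suppress=True)
s,t,w=np.load("c3.npy",allow_pickle=True)
p,r=tool();p=np.array([.485,.004,.1965]);X=r.apply([1,0,0]);Y=r.apply([0,1,0]);Z=np.array([0,0,1.])
y=np.radians(4.9);O=np.array([.550,.0083,.062]);sx=np.array([np.cos(y),np.sin(y),0]);u=-np.sin(.5)*sx+np.cos(.5)*Z
cs=lambda q:(q-[220,180])*4; cw=lambda q:(q-[210,140])/.35+[400,0]
for n,k in(("tip",.048),("collar",.02)): print(n,cs(proj(s,O+k*u)),cw(proj(w,O+k*u)))
for th,h in((.48,.0787),(.5,.0766),(.52,.0766)):
    a=-np.sin(th)*X+np.cos(th)*Z;b=np.cos(th)*X+np.sin(th)*Z;M=p+.002*Z-h*a
    print(th,"mouth scene",cs(proj(s,M)),"fl44",cs(proj(s,M+.044*a)),"wrist rim",cw(proj(w,M+.017*b)),"fl",cw(proj(w,M+.044*a+.023*b)),"in stud",1e3*np.array([(M-O)@(np.cos(.5)*sx+np.sin(.5)*Z),(M-O)@np.cross(Z,sx),(M-O)@u]))
    print([cs(proj(s,M+k*Y)) for k in(-.017,.017)])
E
```

```text
tip [224.5 155.8] [594.8  87.1]
collar [213.6 196.8] [595.1  31.6]
0.48 mouth scene [231.1 121.1] fl44 [248.   54.9] wrist rim [588.8  65.2] fl [587.1 165.5] in stud [ 6.7  1.4 72.3]
[array([254.2, 129.5]), array([208.3, 112.9])]
0.5 mouth scene [230.8 118.2] fl44 [248.3  51.8] wrist rim [588.7  65.5] fl [586.9 171.5] in stud [ 8.3  1.4 74.4]
[array([253.9, 126.5]), array([208. , 109.9])]
0.52 mouth scene [229.7 118.3] fl44 [247.9  51.8] wrist rim [588.6  60.9] fl [586.9 170.6] in stud [ 9.8  1.4 74.4]
[array([252.9, 126.7]), array([206.9, 110. ])]
```

```bash
python3 - <<'E'
from h import *
w=read_camera("wrist");print(tool()[0],w["cx"])
im=w["color"].astype(int);sat=im.max(2)-im.min(2);g=im.sum(2)/3
for r in(182,186,190):
    c=np.where(sat[r,240:330]<60)[0]+240;print(r,c.min(),c.max(),(c.min()+c.max())/2)
for r in(143,146,149,152):print(r,g[r,255:300].astype(int).tolist())
E
```

```text
[0.48493328 0.00353585 0.19653177] 278.3135610484257
182 254 302 278.0
186 254 303 278.5
190 253 303 278.0
143 [139, 220, 233, 227, 227, 227, 226, 227, 227, 227, 227, 227, 228, 233, 234, 180, 153, 132, 126, 124, 127, 126, 128, 125, 124, 115, 129, 169, 225, 238, 231, 228, 227, 227, 227, 227, 227, 227, 227, 228, 229, 229, 159, 105, 157]
146 [217, 231, 227, 228, 227, 227, 227, 227, 227, 227, 229, 235, 222, 95, 108, 118, 124, 128, 132, 132, 133, 133, 134, 133, 128, 123, 124, 120, 112, 93, 111, 204, 236, 228, 227, 227, 227, 227, 227, 227, 227, 228, 232, 227, 128]
149 [233, 228, 227, 227, 227, 227, 227, 227, 228, 233, 235, 133, 80, 107, 116, 120, 127, 128, 131, 132, 132, 132, 134, 132, 129, 123, 124, 122, 115, 102, 88, 90, 153, 242, 230, 228, 227, 227, 227, 227, 227, 227, 229, 230, 195]
152 [235, 228, 227, 227, 227, 227, 229, 229, 181, 123, 126, 133, 132, 106, 116, 121, 127, 130, 131, 132, 132, 132, 133, 133, 128, 123, 124, 122, 115, 102, 99, 137, 134, 129, 141, 202, 233, 228, 226, 227, 227, 227, 229, 229, 173]
```

The stud lies 1.5 mm to the left of the coupler's axis. I move to just over the tip, then start on the stud.

Emit:
{"fn": "handwheel", "kwargs": {
  "segments": [
    [[0.006,-0.0015,0.01],0,0],
    [[0.006,-0.0015,0.023],0,0],
    [[0.006,-0.0015,0.023],0,0],
    [[0.006,-0.0015,0.023],0,0]
  ],
  "grip_n": 40
}}

```text
time_s: 6.97
tool_pos: [0.4901, 0.0048, 0.1725]
tool_rot: [-180.0, 0.1, 5.0]
force: [0.6, 0.0, -1.5]
grip_width: 0.0277
grasp_force: 40.0
```

```bash
python3 - <<'E'
from h import *
s=read_camera("scene");w=read_camera("wrist");print(env.get_obs()["wrist_torque"],tool()[0])
a=cv2.resize(s["color"][180:255,235:310],(500,500),interpolation=cv2.INTER_CUBIC);b=cv2.resize(w["color"][130:205,250:295],(300,500),interpolation=cv2.INTER_CUBIC)
cv2.imwrite("pics/t3.png",np.hstack([a,b]))
E
```

```text
[-0.0095253   0.04075524 -0.00268549] [0.49088393 0.00464478 0.17378329]
```

View pics/t3.png

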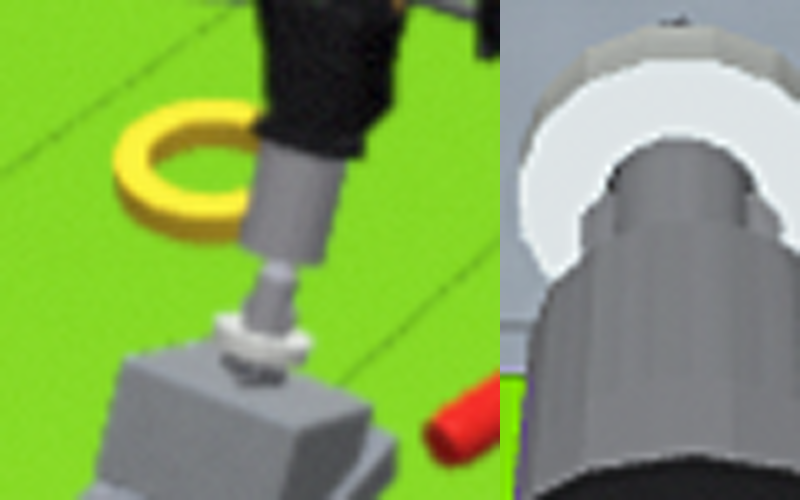

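The mouth sits right over the tip, at scene crop (283,258) against (279,268), and the wrist columns coincide at about 680. I insert part way with a softer grip so that it can align itself.

Emit:
{"fn": "handwheel", "kwargs": {
  "segments": [
    [[0.002,0,0.0035],0,0],
    [[0.004,0,0.007],0,0],
    [[0.006,0,0.0105],0,0],
    [[0.0077,0,0.014],0,0],
    [[0.0077,0,0.014],0,0],
    [[0.0077,0,0.014],0,0]
  ],
  "grip_n": 20
}}

```text
time_s: 7.57
tool_pos: [0.4972, 0.0058, 0.1585]
tool_rot: [-179.9, 0.2, 5.0]
force: [-2.7, 1.3, -5.9]
grip_width: 0.0282
grasp_force: 20.0
```

```bash
python3 - <<'E'
from h import *
o=env.get_obs();print(o["wrist_torque"],o["force"],o["tool_pos"])
E
```

```text
[0.63776135 0.85819738 0.07019994] [-2.65391103  1.27535865 -5.93547968] [0.49720461 0.00575884 0.15849261]
```

Emit:
{"fn": "handwheel", "kwargs": {
  "segments": [
    [[0,0,0],0,0],
    [[0,0,0],0,0],
    [[0,0,0],0,0]
  ]
}}

```text
time_s: 7.82
tool_pos: [0.4972, 0.0057, 0.1588]
tool_rot: [-179.9, 0.1, 4.9]
force: [-3.5, 3.3, -7.5]
grip_width: 0.0278
grasp_force: 20.0
```

```bash
python3 - <<'E'
from h import *
np.set_printoptions(precision=3,suppress=True)
o=env.get_obs();print(o["wrist_torque"],o["force"],o["tool_pos"])
w=read_camera("wrist");s=read_camera("scene")
np.save("c4.npy",[s,w],allow_pickle=True)
g=w["color"].astype(int).sum(2)//3;print(g[120:200,277].tolist())
for r in(140,143,146):print(g[r,255:300].tolist())
E
```

```text
[0.866 1.065 0.071] [-3.528  3.323 -7.483] [0.497 0.006 0.159]
[160, 162, 160, 162, 162, 161, 162, 161, 162, 161, 162, 161, 162, 161, 162, 160, 162, 160, 160, 161, 166, 131, 77, 152, 177, 170, 165, 166, 166, 202, 227, 226, 225, 225, 225, 225, 225, 225, 225, 228, 240, 134, 126, 127, 125, 124, 124, 125, 124, 125, 125, 125, 124, 125, 124, 124, 125, 123, 125, 124, 125, 125, 124, 124, 124, 124, 125, 128, 127, 128, 128, 128, 128, 128, 127, 128, 130, 137, 85, 30]
[161, 162, 162, 162, 161, 161, 162, 159, 160, 160, 160, 159, 161, 159, 159, 161, 161, 161, 160, 161, 162, 164, 166, 164, 163, 161, 160, 160, 161, 161, 162, 162, 161, 160, 161, 161, 159, 159, 159, 160, 159, 159, 159, 160, 160]
[162, 163, 162, 162, 162, 162, 162, 162, 161, 161, 160, 160, 161, 160, 159, 162, 165, 167, 162, 125, 129, 151, 152, 154, 171, 172, 171, 170, 161, 160, 160, 160, 160, 160, 159, 160, 158, 158, 159, 160, 158, 159, 159, 160, 159]
[162, 162, 162, 162, 162, 162, 162, 162, 166, 167, 172, 171, 169, 168, 167, 166, 165, 164, 164, 165, 165, 166, 165, 165, 165, 165, 165, 164, 156, 158, 160, 162, 162, 164, 164, 164, 162, 160, 160, 159, 158, 159, 159, 159, 160]
```

Emit:
{"fn": "handwheel", "kwargs": {
  "segments": [
    [[-0.001,-0.0007,0.0005],0,0],
    [[-0.001,-0.0007,0.0005],0,0],
    [[-0.001,-0.0007,0.0005],0,0],
    [[-0.001,-0.0007,0.0005],0,0]
  ]
}}

```text
time_s: 8.25
tool_pos: [0.4974, 0.0057, 0.1593]
tool_rot: [180.0, -0.0, 4.9]
force: [-2.6, 3.2, -6.6]
grip_width: 0.0283
grasp_force: 20.0
```

```bash
python3 - <<'E'
from h import *
o=env.get_obs();print(o["wrist_torque"])
E
```

```text
[0.85803367 0.87202348 0.06001043]
```

Emit:
{"fn": "handwheel", "kwargs": {
  "segments": [
    [[0.001,-0.001,0.003],0,0],
    [[0.0025,-0.001,0.006],0,0],
    [[0.004,-0.001,0.0093],0,0],
    [[0.004,-0.001,0.0093],0,0]
  ]
}}

```text
time_s: 8.58
tool_pos: [0.5021, 0.0065, 0.1499]
tool_rot: [179.9, -0.1, 4.9]
force: [-2.4, 0.4, -3.1]
grip_width: 0.028
grasp_force: 20.0
```

```bash
python3 - <<'E'
from h import *
o=env.get_obs();print(o["wrist_torque"])
E
```

```text
[0.20132041 0.44353864 0.02728826]
```

Emit:
{"fn": "handwheel", "kwargs": {
  "segments": [
    [[0.001,0,0.0025],0,0],
    [[0.0022,0,0.005],0,0],
    [[0.0034,0,0.0075],0,0],
    [[0.0046,0,0.01],0,0],
    [[0.0046,0,0.01],0,0]
  ],
  "grip_n": 40
}}

```text
time_s: 9.0
tool_pos: [0.5066, 0.0072, 0.1402]
tool_rot: [180.0, -0.1, 4.9]
force: [-2.3, -0.3, 2.0]
grip_width: 0.0278
grasp_force: 40.0
```

```bash
python3 - <<'E'
from h import *
o=env.get_obs();print(o["wrist_torque"])
E
```

```text
[0.02082631 0.23700074 0.00832584]
```

Emit:
{"fn": "handwheel", "kwargs": {
  "segments": [
    [[0.001,0,0.0025],0,0],
    [[0.0022,0,0.005],0,0],
    [[0.0034,0,0.0075],0,0],
    [[0.0034,0,0.0075],0,0]
  ],
  "grip_n": 50
}}

```text
time_s: 9.33
tool_pos: [0.509, 0.0075, 0.1354]
tool_rot: [179.9, 0.1, 4.9]
force: [-13.8, -0.7, 23.7]
grip_width: 0.0279
grasp_force: 50.0
```

```bash
python3 - <<'E'
from h import *
o=env.get_obs();print(o["wrist_torque"])
E
```

```text
[-0.13793927  2.27977642  0.06158268]
```

Axial force is 29 N with zero side force, and the estimate is s ≈ 10 mm, which fits the collar's stop. I check by looking.

```bash
python3 - <<'E'
from h import *
s=read_camera("scene");w=read_camera("wrist")
a=cv2.resize(s["color"][190:250,240:300],(400,400),interpolation=cv2.INTER_CUBIC);b=cv2.resize(w["color"][110:210,230:330],(400,400),interpolation=cv2.INTER_CUBIC)
cv2.imwrite("pics/t4.png",np.hstack([a,b]))
E
```

```text
(no output)
```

View pics/t4.png

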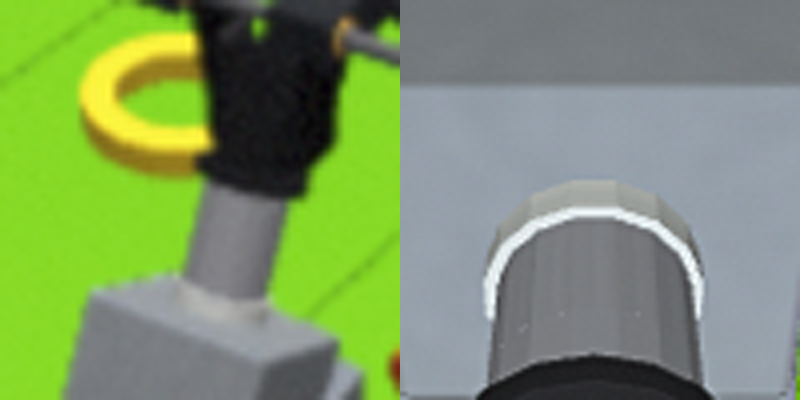

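The nose sits square on the collar, at crop (225,295) and (595,215), and the collar is down with no gap above the face. I check that the hold stays stable.

Emit:
{"fn": "handwheel", "kwargs": {
  "segments": [
    [[0,0,0],0,0],
    [[0,0,0],0,0],
    [[0,0,0],0,0],
    [[0,0,0],0,0],
    [[0,0,0],0,0],
    [[0,0,0],0,0]
  ]
}}

```text
time_s: 9.93
tool_pos: [0.509, 0.0075, 0.1354]
tool_rot: [179.9, 0.0, 4.9]
force: [-13.1, -0.4, 22.3]
grip_width: 0.0278
grasp_force: 50.0
```

```bash
python3 -c "from cell import env;print(env.sign_off())"
```

```text
the job is handed in; nothing more can be done
None
```

I handed the job in with the coupler pressed about 10 mm from the slim stud's face, past the rollers and with the collar fully down as far as force and camera show; it was still gripped at 50 N and pressed with about 27 N along the stud, 9.9 s in, but sign-off returned no verdict.

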